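Load the indexing slide and hold its lock pin home

TASK

Thread the dark steel collar and then the narrower brass bush down the post of the indexing slide, each fully home. Then pull up the green lock plunger, slide the carriage one hole towards the end of the rail that carries the red marker, and push the plunger down so that its pin is fully home in that hole. Its spring only half seats the pin, so finish while still holding its green knob pressed fully down; leave the small things round about undisturbed.

Things in the scene. Friction and masses are not known exactly. Their poses are not given: they have to be found in the camera images.
- rail: Grey indexing rail fixed on the worktop, 80 mm wide (its x), 300 mm long (its y), 20 mm thick. Origin: centre of its underside; its own y runs along the rail. An aluminium carriage (64 x 150 mm, 14 mm thick, underside 20 mm above the worktop) slides on it along y.
- carriage (a joint): Position of the carriage along the rail's y, m. It starts at about 0, locked in the middle one of three holes; the next holes lie at +0.040 and -0.040, travel ends at +-0.046. About 2 N moves it when the pin is out.
- post_foot (a point): Foot of the steel post on the carriage, on its top face (34 mm above the worktop), where the collar sits when home; z up, y along the rail. Post: 18 mm diameter, 60 mm high, tapering to 8 mm over its top 8 mm. It stands on the carriage's centre line, 100 mm from the plunger on the -y side.
- plunger (a joint): Height of the lock pin, m: 0 fully home (10 mm deep in the hole), 0.005 where its spring leaves it (half seated), over 0.010 clear of the holes, 0.018 stop when pulled right up. The spring pulls or pushes it back to 0.005 with 1 N per mm, so pressing home takes 5 N and pulling to 0.015 takes 10 N. The pin is 10 mm thick, the holes 14 mm wide along the rail.
- knob: Green knob of the lock plunger on the carriage, upright cylinder of 22 mm diameter and 30 mm length to grip from the side, with a 29 mm cap, 6 mm thick, above it. Origin: middle of the 22 mm grip part, 95 mm above the worktop when the pin is fully home; it moves up and down with the plunger and along with the carriage. The plunger housing below it (30 mm diameter) ends 66 mm above the worktop.
- red_marker: Red round button, 26 mm diameter, 24 mm high, fixed upon one end of the rail, on the rail's centre line, 135 mm from its middle, on the +y or the -y end. Origin: centre of its underside.
- white_marker: White button of the same form on the other end of the rail.
- collar: Loose dark steel collar (thick ring), 54 mm outside, 24 mm bore, 22 mm high, about 0.2 kg, lying flat on the worktop. Origin: centre of its underside, z up.
- bush: Loose brass bush (ring), 40 mm outside, 24 mm bore, 26 mm high, about 0.1 kg, standing on the worktop. Origin: centre of its underside, z up.
- dish: Bystander, to be left where it is: small grey porcelain dish, 58 mm across, 18 high. Origin: centre of its underside.
- model: Bystander, to be left where it is: cream dental model, 58x62x32 mm. Origin: centre of its underside.
- wax: Bystander, to be left where it is: red and brown flat wax box, 85x60x24 mm. Origin: centre of its underside.
Things that resemble listed ones, but are neither listed nor needed, are in the scene too. What is shaped like the collar but purple is not meant.

How it is judged:
By the outcome, as a careful person would: the job done as asked, in the order asked, and still so for the second after the job is handed in, while the arm keeps its last pose, push and grip.
It also fails if it takes over 72 s, if anything falls off the work surface, if the arm or the gripper's body presses on something with over 40 N, if the wrist force passes 120 N, or if a joint passes its speed limit or range.

ROBOT

A 6-joint arm with a two-finger parallel gripper is mounted at the origin on a cart in front of the work surface, level with it; the furniture and walls round the work are solid. World frame = base frame: x ahead of the robot, y to its left, z up, the work surface at z = 0. Lengths are in m, angles in rad, forces in N, time in s.
With the tool pointing down it reaches from about 0.375 to 0.9 m from the base axis. Payload 3.1 kg.
Tool frame: the origin (TCP) lies on the centre line of the jaws, within the pads' length; the fingertips stand 25 mm ahead of it and the grasp point (between the pads) lies 6 mm ahead of it (manip.tip_extent is the distance from the TCP to the fingertips, in m); z points along the fingers, y is the line along which they close (so a half turn about z gives the same grasp; the last joint's range is limited). The gripper opens to 85 mm and grips with 20 to 120 N. Pads are 22 mm wide; open, the fingers measure 114 mm over their backs; the gripper's body (76 mm by 85 mm) begins 54 mm behind the grasp point. The pads swing forward as they close: fully open they stand 13 mm farther back than shut.
Start: joints at [1.028, 0.527, 1.433, -0, 1.181, -0.178], TCP at [0.222, 0.584, 0.256] pointing down, gripper open.
Joint ranges: [-3.08, 3.08], [-0.75, 2.2], [0.22, 2.44], [-1.43, 4.57], [0, 2.65], [-2.85, 2.85]. Speed limits (rad/s): [2.79, 2.79, 3.14, 3.14, 3.14, 3.14].

INTERFACE

Orientations are given as a unit quaternion [x, y, z, w].
In Python, from station import readout, imaging, order, manip gives the robot as it stands.
- The arm moves only by the tool move_arm, never from a script. Its argument "rows" is a list of rows, each a list of 7 numbers: the turn, a rotation vector about the tool's x, y, z in degrees, then the shift along the tool's x, y, z in mm, then the closure, from 0 (fully open) to 1 (shut). A call has 1 to 12 rows; each row is the pose to reach, as a shift and turn from the pose commanded when the call began, along the tool's axes at that moment; what a row does not reach only later rows make up. A row lasts 1/12 s, in which the tool goes at most 41.7 mm and 7.16 degrees, less where a joint would pass 70% of its speed; a pose out of reach is approached as far as the arm can. A call with a gripper value outside its range is refused whole. The fingers move at their own pace and stop on an object; "squeeze" is the grip in N (left out, the last holds). Time passes only in rows, so rows that repeat a pose let the fingers close. It gives the time, the measured TCP pose, the force, the opening and the grip force at its end, in the units of the state.
- readout.sense(): the state, without advancing time (a new reading comes with each control period).
- imaging.snapshot(name): name is "scene" or "top" or "wrist"; returns a dict with "img" (384x512x3 uint8, red, green, blue), "z_map" (384x512 float32, m along the optical axis (not along the pixel's ray), 0 where there is no reading), "fovy" (degrees; the focal length in pixels is half the picture's height over the tangent of half this angle, whatever the lens; pixels are square), "cx", "cy" (the principal point, pixels), "rvec" (rotation vector, rad) and "tvec" (3), from world to camera coordinates, as OpenCV has them. Camera axes: x right, y down, z forward; pixel columns grow to the right and rows downward; lengths in m; the calibration is good to about 2 mm. A picture is of the moment at which its call begins.
- order.sign_off(): hands the job in; it is judged then, once.
The state is a dict: "t": time; "q": joint angles; "qd": joint speeds; "tau": joint torques, N m; "tcp_pos": TCP position; "tool_rot": TCP orientation; "force": force on the tool from outside, world axes, zero at the start; "ft_torque": the same for the moment, N m; "finger_gap": opening from 0.0 (shut) to 1.0 (fully open); "gripper_force": force on a finger pad.
Only numpy, scipy, OpenCV 4.12 (cv2) and the standard library are available. Lean on these libraries where they do the work, as an engineer would, in place of code of your own. Each camera call takes 0.05 s, during which the arm holds its last target. There are 200 camera calls.

## Working session

There is one attempt and no reset: what is moved stays moved. The work goes in short steps, Python scripts to look and compute and a tool call to move; the robot and the scene stay as the last step left them, time stands still between calls to the robot, and variables do not carry over. Pictures are saved under pics/ and viewed, at most 10 in all, crops included, and the job is handed in when it is done.

Besides the shell and the picture viewer there is one more tool, called after "Call:" by a JSON object that holds its "op" and its "data", one argument or row to a line. move_arm: Moves the arm, as the interface text tells. Its arguments: {"type":"object","properties":{"rows":{"type":"array"},"squeeze":{"type":"number"}},"required":["rows"]}

```bash
ls; mkdir -p pics; cat > h.py <<'E'
import numpy as np, cv2
from scipy.spatial.transform import Rotation as R
from station import readout, imaging, order, manip
def snap(n):
    s=imaging.snapshot(n); s['f']=s['img'].shape[0]/2/np.tan(np.radians(s['fovy'])/2)
    s['R']=cv2.Rodrigues(np.array(s['rvec'],float))[0]; s['t']=np.array(s['tvec'],float).ravel(); return s
def cloud(s):
    h,w=s['z_map'].shape; u,v=np.meshgrid(np.arange(w),np.arange(h)); z=s['z_map']
    c=np.stack([(u-s['cx'])/s['f']*z,(v-s['cy'])/s['f']*z,z],-1)
    return (c-s['t'])@s['R']
def ray(s,u,v,h):
    d=s['R'].T@np.array([(u-s['cx'])/s['f'],(v-s['cy'])/s['f'],1]); o=-s['R'].T@s['t']
    return o+d*(h-o[2])/d[2]
def proj(s,p):
    c=s['R']@np.array(p)+s['t']; return c[0]/c[2]*s['f']+s['cx'],c[1]/c[2]*s['f']+s['cy']
def save(s,n): cv2.imwrite('pics/'+n,s['img'][...,::-1])
def togo(p,yaw=None):
    """shift in tool axes (mm) from measured pose to TCP p"""
    st=readout.sense(); r=R.from_quat(st['tool_rot']); return (r.inv().apply(np.array(p)-st['tcp_pos'])*1000).round(1)
E
python3 - <<'E'
from h import *
a=snap('top');b=snap('scene')
cv2.imwrite('pics/top.png',a['img'][...,::-1]);cv2.imwrite('pics/scene.png',b['img'][...,::-1])
for s in(a,b):print(s['fovy'],s['cx'],s['cy'],-s['R'].T@s['t'],s['R'][2])
st=readout.sense();print(st, manip.tip_extent,R.from_quat(st['tool_rot']).as_matrix().round(3))
E
```

```text
pics
42.29298196057637 261.4663965934152 195.26538688912564 [ 0.19463568 -0.07641834  1.76832986] [ 0.20555955  0.01136812 -0.97857858]
57.65071093289788 254.29964489686222 189.44499913131173 [ 0.05088373 -0.50614103  0.87905764] [ 0.47412408  0.42087823 -0.77334848]
{'t': 0.1, 'q': array([ 1.02850188e+00,  5.28387750e-01,  1.43380161e+00,  2.08964460e-06,
        1.18141414e+00, -1.78492473e-01]), 'qd': array([-0.00134703, -0.00197258, -0.00057361,  0.00071151, -0.00218686,
        0.00062585]), 'tau': array([-4.34064277e-04, -4.43304455e+01, -1.78585088e+01, -2.80549066e-04,
        3.90321788e-03, -2.93951837e-05]), 'tcp_pos': array([0.22203996, 0.58357328, 0.25541377]), 'tool_rot': array([ 1.80899824e-01,  9.83501013e-01, -9.40494563e-04, -3.55459918e-04]), 'force': array([ 1.48423192, -0.23904496, -0.96243626]), 'ft_torque': array([-0.02292252,  0.01835472,  0.03031137]), 'gripper_force': 0.0, 'finger_gap': 0.9975113770609155} 0.025 [[-0.935  0.356 -0.001]
 [ 0.356  0.935 -0.002]
 [ 0.    -0.002 -1.   ]]
```

View pics/top.png

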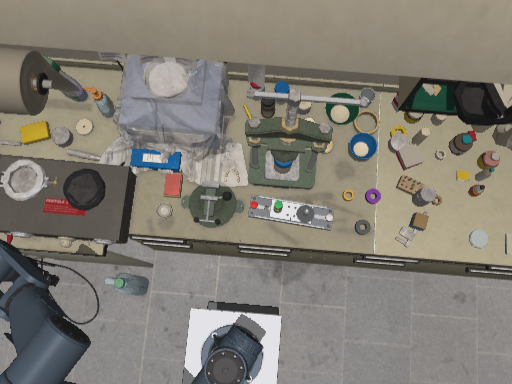

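View pics/scene.png

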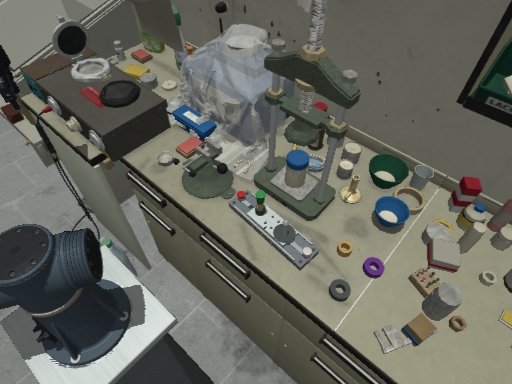

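The rail is at top px (292,212), with the red marker at its left (+y) end at (253,203). Green knob is at (278,205).
- **Collar candidates:** dark ring (363,227), purple ring (373,196, excluded), and a grey disc on the carriage (306,212).
- **Bush candidates:** brass ring (348,195) and tan rings (437,200) and (440,155).

Next I'll check a close crop and measure.

```bash
python3 - <<'E'
from h import *
a=snap('top');b=snap('scene')
c1=cv2.resize(b['img'][170:320,215:415],None,fx=3,fy=3,interpolation=cv2.INTER_CUBIC)
c2=cv2.resize(a['img'][175:245,240:450],None,fx=2.857,fy=2,interpolation=cv2.INTER_CUBIC)
cv2.imwrite('pics/crop.png',np.vstack([c1,c2[:, :600] if c2.shape[1]>=600 else c2])[...,::-1][:600])
for s,n,boxes in((a,'top',dict(collar=(350,380,216,240),bush=(340,357,186,204),tan=(430,444,193,208),knob=(270,286,196,212),red=(247,260,197,210),white=(322,338,210,226),disc=(297,315,203,222))),(b,'scene',dict(collar=(325,355,275,303),bush=(334,356,238,258),disc=(270,298,220,250),knob=(250,270,188,205),red=(234,248,188,202),white=(298,316,242,260)))):
  P=cloud(s)
  for k,(u0,u1,v0,v1) in boxes.items():
    p=P[v0:v1,u0:u1].reshape(-1,3); im=s['img'][v0:v1,u0:u1].reshape(-1,3)
    q=p[p[:,2]>.012]; 
    if len(q)==0: print(n,k,'none',p[:,2].max());continue
    zt=np.percentile(q[:,2],90); m=q[np.abs(q[:,2]-zt)<.005]
    print(n,k,'ztop',zt.round(4),'mid',((m.max(0)+m.min(0))/2).round(4),'ext',(m.max(0)-m.min(0)).round(3),len(m),'zmax',q[:,2].max().round(3))
E
```

```text
top collar ztop 0.0263 mid [ 0.4772 -0.4248  0.026 ] ext [0.051 0.051 0.009] 63 zmax 1.768
top bush ztop 0.0297 mid [ 0.5887 -0.3653  0.0295] ext [0.037 0.036 0.009] 33 zmax 1.768
top tan ztop 0.1016 mid [ 0.5889 -0.6432  0.1016] ext [0.028 0.019 0.01 ] 30 zmax 1.768
top knob ztop 0.1226 mid [ 0.5133 -0.1169  0.1223] ext [0.025 0.024 0.009] 40 zmax 1.768
top red ztop 0.047 mid [ 0.5207 -0.0327  0.0467] ext [0.026 0.022 0.009] 31 zmax 0.051
top white ztop 0.0431 mid [ 0.4995 -0.3     0.0431] ext [0.022 0.022 0.01 ] 27 zmax 0.052
top disc ztop 0.0434 mid [ 0.5068 -0.2141  0.0434] ext [0.06  0.058 0.01 ] 41 zmax 0.105
scene collar ztop 0.0241 mid [ 0.479  -0.4245  0.0226] ext [0.054 0.051 0.007] 260 zmax 0.879
scene bush ztop 0.0278 mid [ 0.5907 -0.3672  0.0263] ext [0.039 0.037 0.007] 97 zmax 0.879
scene disc ztop 0.0539 mid [ 0.5027 -0.2189  0.0538] ext [0.008 0.012 0.01 ] 12 zmax 0.879
scene knob ztop 0.1219 mid [ 0.515  -0.1169  0.1208] ext [0.029 0.029 0.008] 72 zmax 0.879
scene red ztop 0.0455 mid [ 0.5232 -0.0325  0.0445] ext [0.026 0.023 0.006] 42 zmax 0.879
scene white ztop 0.0447 mid [ 0.4993 -0.3011  0.0441] ext [0.025 0.024 0.009] 66 zmax 0.879
```

View pics/crop.png

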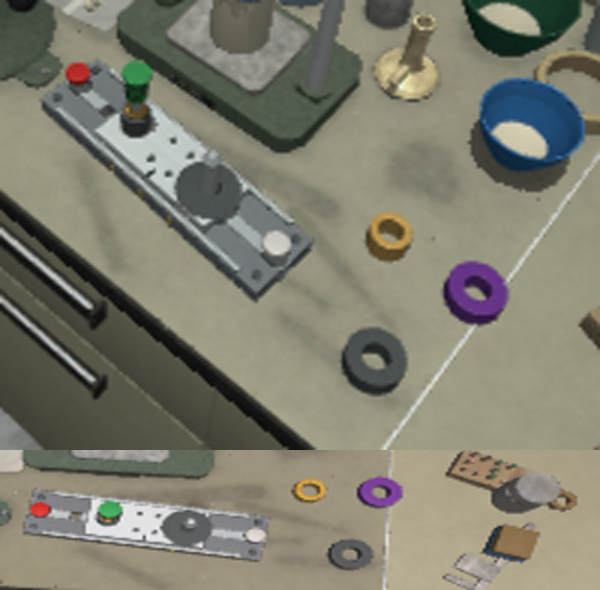

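Top view: the red marker is at the +y end. The crops show the dark steel collar (scene px 340,289) and the brass bush (344,248). The disc on the carriage is flat decoration around the post. Next I'll check obstacle heights and the post tip before moving.

Call:
{"op": "move_arm", "data": {
  "rows": [
    [0, 0, 0, -368, -325, 0, 0],
    [0, 0, 0, -368, -325, 0, 0],
    [0, 0, 0, -368, -325, 0, 0],
    [0, 0, 0, -368, -325, 0, 0],
    [0, 0, 0, -368, -325, 0, 0],
    [0, 0, 0, -368, -325, 0, 0],
    [0, 0, 0, -368, -325, 0, 0],
    [0, 0, 0, -368, -325, 0, 0],
    [0, 0, 0, -368, -325, 0, 0],
    [0, 0, 0, -368, -325, 0, 0],
    [0, 0, 0, -368, -325, 0, 0],
    [0, 0, 0, -368, -325, 0, 0]
  ]
}}

```text
t: 1.3
tcp_pos: [0.452, 0.1468, 0.2566]
tool_rot: [0.182, 0.983, -0.0, 0.001]
force: [1.4, 1.1, -0.2]
finger_gap: 0.999
gripper_force: 0.0
```

Call:
{"op": "move_arm", "data": {
  "rows": [
    [0, 0, 0, -228, -525, 0, 0],
    [0, 0, 0, -228, -525, 0, 0],
    [0, 0, 0, -228, -525, 0, 0],
    [0, 0, 0, -228, -525, 0, 0],
    [0, 0, 0, -228, -525, 0, 0],
    [0, 0, 0, -228, -525, 0, 0],
    [0, 0, 0, -228, -525, 0, 0],
    [0, 0, 0, -228, -525, 0, 0],
    [0, 0, 0, -228, -525, 0, 0],
    [0, 0, 0, -228, -525, 0, 0],
    [0, 0, 0, -228, -525, 0, 0],
    [0, 0, 0, -228, -525, 0, 0]
  ]
}}

```text
t: 2.3
tcp_pos: [0.4732, -0.3522, 0.2564]
tool_rot: [0.181, 0.983, 0.0, 0.0]
force: [0.4, 0.7, 0.8]
finger_gap: 1.002
gripper_force: 0.0
```

Call:
{"op": "move_arm", "data": {
  "rows": [
    [0, 0, 0, -35, -80, 0, 0],
    [0, 0, 0, -35, -80, 0, 0],
    [0, 0, 0, -35, -80, 0, 0],
    [0, 0, 0, -35, -80, 50, 0],
    [0, 0, 0, -35, -80, 50, 0],
    [0, 0, 0, -35, -80, 50, 0],
    [0, 0, 0, -35, -80, 50, 0]
  ]
}}

```text
t: 2.88
tcp_pos: [0.4776, -0.4362, 0.2058]
tool_rot: [0.181, 0.984, 0.001, -0.001]
force: [-0.6, 0.1, 0.4]
finger_gap: 1.0
gripper_force: 0.0
```

```bash
python3 - <<'E'
from h import *
s=snap('wrist'); save(s,'w1.png'); P=cloud(s)
print(readout.sense()['tcp_pos'],readout.sense()['q'],-s['R'].T@s['t'],proj(s,[.478,-.4247,.022]),togo([.478,-.4247,.03]))
m=(P[...,2]>.015)&(P[...,2]<.03)&(np.hypot(P[...,0]-.478,P[...,1]+.4247)<.04)&(s['z_map']>0)
q=P[m]; t=q[q[:,2]>np.percentile(q[:,2],50)-.003]
print(len(t),t.max(0),t.min(0),(t.max(0)+t.min(0))/2,np.median(t[:,2]))
E
```

```text
[ 0.47825619 -0.43685477  0.20710842] [-9.12416409e-01  6.12492742e-01  1.41953430e+00  3.97711710e-05
  1.10910857e+00 -2.12029079e+00] [ 0.40088541 -0.40665011  0.32424984] (np.float64(265.20573546424583), np.float64(169.9994492129913)) [  4.6  11.3 177.1]
1372 [ 0.50657849 -0.39601812  0.02515292] [ 0.45366843 -0.4492652   0.01962567] [ 0.48012346 -0.42264166  0.0223893 ] 0.02252922567710075
```

View pics/w1.png

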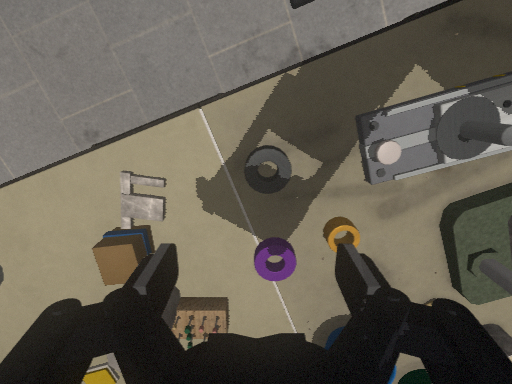

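```bash
python3 - <<'E'
from h import *
s=snap('wrist'); P=cloud(s); st=readout.sense(); r=R.from_quat(st['tool_rot'])
T=r.inv().apply(P.reshape(-1,3)-st['tcp_pos']).reshape(P.shape)*1000
m=(s['z_map']>0)&(T[...,2]<60)&(T[...,2]>-30)&(abs(T[...,0])<30)
for sg in(1,-1):
  q=T[m&(T[...,1]*sg>30)&(T[...,1]*sg<70)]; print(len(q),np.percentile(q,[0,2,50,98,100],axis=0).round(1).tolist())
print(togo([.4793,-.4235,.1]),togo([.4793,-.4235,.029]))
E
```

```text
2333 [[-11.2, 43.0, -30.0], [-9.5, 43.2, -28.2], [7.1, 44.0, -12.3], [12.0, 56.5, 9.3], [12.9, 61.8, 12.0]]
2348 [[-11.6, -60.3, -30.0], [-9.6, -54.8, -28.6], [7.2, -42.3, -12.4], [12.0, -41.5, 9.5], [13.0, -41.3, 12.3]]
[  4.4  13.2 107.8] [  4.5  13.3 178.8]
```

Call:
{"op": "move_arm", "data": {
  "rows": [
    [0, 0, 0, 4.5, 13.3, 30, 0],
    [0, 0, 0, 4.5, 13.3, 70, 0],
    [0, 0, 0, 4.5, 13.3, 110, 0],
    [0, 0, 0, 4.5, 13.3, 140, 0],
    [0, 0, 0, 4.5, 13.3, 165, 0],
    [0, 0, 0, 4.5, 13.3, 178, 0],
    [0, 0, 0, 4.5, 13.3, 183, 0],
    [0, 0, 0, 4.5, 13.3, 183, 0],
    [0, 0, 0, 4.5, 13.3, 183, 0.3],
    [0, 0, 0, 4.5, 13.3, 183, 0.6],
    [0, 0, 0, 4.5, 13.3, 183, 0.8],
    [0, 0, 0, 4.5, 13.3, 183, 0.8]
  ],
  "squeeze": 50
}}

```text
t: 3.98
tcp_pos: [0.4794, -0.4242, 0.0259]
tool_rot: [0.181, 0.983, -0.001, 0.002]
force: [0.4, 2.1, 4.7]
finger_gap: 0.607
gripper_force: 52.3
```

Call:
{"op": "move_arm", "data": {
  "rows": [
    [0, 0, 0, 0, 0, 0, 0.8],
    [0, 0, 0, 0, 0, 0, 0.8],
    [0, 0, 0, 0, 0, 0, 0.8],
    [0, 0, 0, 0, 0, 0, 0.8]
  ]
}}

```text
t: 4.32
tcp_pos: [0.4794, -0.4242, 0.0259]
tool_rot: [0.181, 0.983, -0.001, 0.002]
force: [-0.5, 0.4, 4.7]
finger_gap: 0.607
gripper_force: 52.3
```

Call:
{"op": "move_arm", "data": {
  "rows": [
    [0, 0, 0, 0, 0, -15, 0.8],
    [0, 0, 0, 0, 0, -45, 0.8],
    [0, 0, 0, 0, 0, -85, 0.8],
    [0, 0, 0, 0, 0, -120, 0.8],
    [0, 0, 0, 0, 0, -140, 0.8],
    [0, 0, 0, 8, 35, -140, 0.8],
    [0, 0, 0, 17, 70, -140, 0.8],
    [0, 0, 0, 27, 110, -140, 0.8],
    [0, 0, 0, 36, 150, -140, 0.8],
    [0, 0, 0, 44, 182, -140, 0.8],
    [0, 0, 0, 49, 204, -140, 0.8],
    [0, 0, 0, 49, 204, -140, 0.8]
  ]
}}

```text
t: 5.32
tcp_pos: [0.504, -0.2095, 0.1638]
tool_rot: [0.179, 0.984, 0.001, -0.001]
force: [-0.1, 0.1, -2.7]
finger_gap: 0.604
gripper_force: 53.6
```

```bash
cat > see.py <<'E'
from h import *
import sys
b=snap('scene');w=snap('wrist');st=readout.sense()
c=b['img'][170:290,220:380];c=cv2.resize(c,None,fx=2.5,fy=2.5,interpolation=cv2.INTER_CUBIC)
W=cv2.resize(w['img'],(400,300))
cv2.imwrite('pics/'+sys.argv[1],np.hstack([c,W])[...,::-1])
print(st['t'],st['tcp_pos'].round(4),st['force'].round(1),st['finger_gap'],st['gripper_force'])
E
python3 see.py p1.png; python3 - <<'E'
from h import *
# post & collar measures
st=readout.sense()
for n in('top','scene','wrist'):
  s=snap(n);p=cloud(s)[s['z_map']>0]
  m=p[(np.hypot(p[:,0]-.506,p[:,1]+.2165)<.025)&(p[:,2]>.055)&(p[:,2]<.088)]
  if len(m):print(n,'post',len(m),m.mean(0).round(4),((m.max(0)+m.min(0))/2).round(4),(m.max(0)-m.min(0)).round(3))
  zc=st['tcp_pos'][2]-.004
  m=p[(np.hypot(*(p[:,:2]-st['tcp_pos'][:2]).T)<.032)&(abs(p[:,2]-zc)<.005)]
  if len(m):print(n,'collar',len(m),((m.max(0)+m.min(0))/2).round(4),(m.max(0)-m.min(0)).round(3))
E
```

```text
5.4167 [ 0.5053 -0.2142  0.1641] [ 1.6 -1.  -3. ] 0.6054855333348276 53.645497374236584
scene post 47 [ 0.5019 -0.2194  0.0717] [ 0.5062 -0.217   0.0716] [0.019 0.016 0.033]
scene collar 150 [ 0.5018 -0.2112  0.1604] [0.049 0.054 0.009]
wrist post 293 [ 0.501  -0.2115  0.073 ] [ 0.5035 -0.2134  0.0715] [0.01  0.016 0.033]
wrist collar 6713 [ 0.5062 -0.2133  0.16  ] [0.054 0.062 0.01 ]
```

View pics/p1.png

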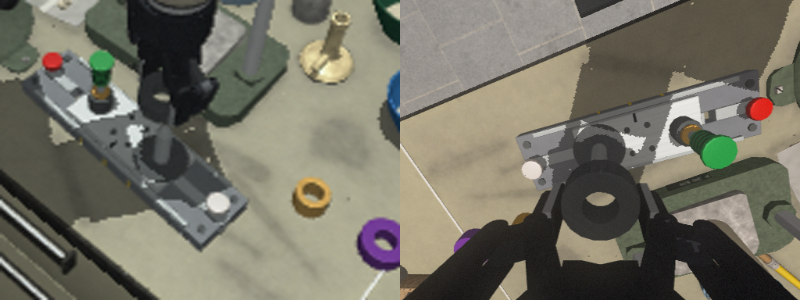

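```bash
python3 - <<'E'
from h import *
st=readout.sense();print(st['tcp_pos'],st['t'])
w=snap('wrist');T=R.from_quat(st['tool_rot']).inv().apply(cloud(w).reshape(-1,3)-st['tcp_pos'])*1000
T=T.reshape(384,512,3)
m=((abs(T[...,2]-4)<5)&(np.hypot(T[...,0],T[...,1])<40)&(abs(T[...,1])<19)).astype(np.uint8)
t=T[m>0];print('x range in tool',t[:,0].min(),t[:,0].max(),np.percentile(t,[1,99],axis=0))
# central column |y|<3
c=t[abs(t[:,1])<3][:,0];h,e=np.histogram(c,np.arange(-32,34,2));print(list(zip(e.astype(int),h)))
print(togo([.5065,-.2158,.164]))
E
```

```text
[ 0.50546898 -0.21648157  0.16376638] 5.5667
x range in tool -27.192086103504277 26.639532331673433 [[-24.90364678 -18.55387799   2.12905505]
 [ 26.03516297  18.58350525   8.49798218]]
[(np.int64(-32), np.int64(0)), (np.int64(-30), np.int64(0)), (np.int64(-28), np.int64(11)), (np.int64(-26), np.int64(30)), (np.int64(-24), np.int64(30)), (np.int64(-22), np.int64(36)), (np.int64(-20), np.int64(35)), (np.int64(-18), np.int64(29)), (np.int64(-16), np.int64(40)), (np.int64(-14), np.int64(79)), (np.int64(-12), np.int64(18)), (np.int64(-10), np.int64(0)), (np.int64(-8), np.int64(0)), (np.int64(-6), np.int64(0)), (np.int64(-4), np.int64(0)), (np.int64(-2), np.int64(0)), (np.int64(0), np.int64(0)), (np.int64(2), np.int64(0)), (np.int64(4), np.int64(0)), (np.int64(6), np.int64(0)), (np.int64(8), np.int64(0)), (np.int64(10), np.int64(8)), (np.int64(12), np.int64(32)), (np.int64(14), np.int64(50)), (np.int64(16), np.int64(40)), (np.int64(18), np.int64(50)), (np.int64(20), np.int64(48)), (np.int64(22), np.int64(49)), (np.int64(24), np.int64(72)), (np.int64(26), np.int64(39)), (np.int64(28), np.int64(0)), (np.int64(30), np.int64(0))]
[-0.8  1.1 -0.4]
```

Call:
{"op": "move_arm", "data": {
  "rows": [
    [0, 0, 0, -0.5, 0.5, 20, 0.8],
    [0, 0, 0, -0.5, 0.5, 40, 0.8],
    [0, 0, 0, -0.5, 0.5, 48, 0.8],
    [0, 0, 0, -0.5, 0.5, 56, 0.8],
    [0, 0, 0, -0.5, 0.5, 60, 0.8],
    [0, 0, 0, -0.5, 0.5, 60, 0.8]
  ]
}}

```text
t: 6.12
tcp_pos: [0.5055, -0.2152, 0.1026]
tool_rot: [0.181, 0.983, 0.0, -0.001]
force: [-0.8, 0.3, -2.6]
finger_gap: 0.606
gripper_force: 53.6
```

Call:
{"op": "move_arm", "data": {
  "rows": [
    [0, 0, 0, 0, 0, 12, 0.8],
    [0, 0, 0, 0, 0, 24, 0.8],
    [0, 0, 0, 0, 0, 34, 0.8],
    [0, 0, 0, 0, 0, 39, 0.8],
    [0, 0, 0, 0, 0, 41.5, 0.8],
    [0, 0, 0, 0, 0, 43, 0.8],
    [0, 0, 0, 0, 0, 43, 0.8]
  ]
}}

```text
t: 6.7
tcp_pos: [0.506, -0.215, 0.0604]
tool_rot: [0.181, 0.984, -0.0, 0.0]
force: [-0.0, -0.5, -2.9]
finger_gap: 0.608
gripper_force: 53.6
```

Call:
{"op": "move_arm", "data": {
  "rows": [
    [0, 0, 0, 0, 0, 1.5, 0.8],
    [0, 0, 0, 0, 0, 1.5, 0.8],
    [0, 0, 0, 0, 0, 1.5, 0.2],
    [0, 0, 0, 0, 0, 1.5, 0],
    [0, 0, 0, 0, 0, 1.5, 0],
    [0, 0, 0, 0, 0, 1.5, 0],
    [0, 0, 0, 0, 0, -15, 0],
    [0, 0, 0, 0, 0, -50, 0],
    [0, 0, 0, 0, 0, -90, 0],
    [0, 0, 0, 0, 0, -100, 0]
  ]
}}

```text
t: 7.53
tcp_pos: [0.5083, -0.2164, 0.1652]
tool_rot: [0.181, 0.984, -0.002, 0.004]
force: [0.5, -1.1, 0.0]
finger_gap: 1.002
gripper_force: 0.0
```

```bash
python3 - <<'E'
from h import *
st=readout.sense();print(st['tcp_pos'],st['force'])
for n in('wrist','scene'):
  s=snap(n);p=cloud(s)[s['z_map']>0]
  r=np.hypot(p[:,0]-.5062,p[:,1]+.2155)
  m=p[(r<.035)&(r>.0125)&(p[:,2]>.04)&(p[:,2]<.07)]
  print(n,len(m),np.percentile(m[:,2],[10,50,90]),((m.max(0)+m.min(0))/2).round(4),(m.max(0)-m.min(0)).round(3))
  m=p[(np.hypot(p[:,0]-.59,p[:,1]+.3665)<.03)&(p[:,2]>.022)&(p[:,2]<.031)]
  if len(m):print(n,'bush',len(m),((m.max(0)+m.min(0))/2).round(4),(m.max(0)-m.min(0)).round(3))
print(togo([.59,-.3665,.164]))
E
```

```text
[ 0.50829874 -0.21644903  0.16520447] [ 0.5322043  -1.09766814  0.00605834]
wrist 2096 [0.05449966 0.05650775 0.05736148] [ 0.5065 -0.2143  0.0494] [0.053 0.053 0.018]
wrist bush 115 [ 0.6007 -0.356   0.025 ] [0.022 0.022 0.006]
scene 219 [0.04555702 0.05567543 0.05818788] [ 0.505  -0.218   0.0504] [0.053 0.051 0.021]
scene bush 102 [ 0.5906 -0.368   0.0259] [0.042 0.038 0.008]
[-1.308e+02 -1.114e+02  1.000e-01]
```

Call:
{"op": "move_arm", "data": {
  "rows": [
    [0, 0, 0, -30, -25, 0, 0.3],
    [0, 0, 0, -60, -51, 0, 0.35],
    [0, 0, 0, -90, -77, 0, 0.35],
    [0, 0, 0, -118, -101, 0, 0.35],
    [0, 0, 0, -131, -111.5, 0, 0.35],
    [0, 0, 0, -131, -111.5, 0, 0.35],
    [0, 0, 0, -131, -111.5, 0, 0.35],
    [0, 0, 0, -131, -111.5, 0, 0.35]
  ]
}}

```text
t: 8.3
tcp_pos: [0.587, -0.3639, 0.158]
tool_rot: [0.181, 0.984, 0.002, -0.002]
force: [1.5, 0.7, -0.6]
finger_gap: 0.651
gripper_force: 0.0
```

```bash
python3 - <<'E'
from h import *
st=readout.sense();print(st['tcp_pos'],st['force'],st['finger_gap'])
s=snap('wrist');p=cloud(s)[s['z_map']>0]
m=p[(np.hypot(p[:,0]-.59,p[:,1]+.3665)<.03)&(p[:,2]>.022)&(p[:,2]<.032)]
c=((m.max(0)+m.min(0))/2);print('bush',len(m),c.round(4),(m.max(0)-m.min(0)).round(3),np.median(m[:,2]))
print(togo([c[0],c[1],.024]))
T=R.from_quat(st['tool_rot']).inv().apply(p-st['tcp_pos'])
o=p[(p[:,2]>.03)&(p[:,2]<.12)&(np.hypot(p[:,0]-.59,p[:,1]+.3665)<.09)]
o=o[np.argsort(np.hypot(o[:,0]-.59,o[:,1]+.3665))];print(len(o),o[:3])
q=T[(abs(T[:,1])<.05)&(abs(T[:,1])>.015)&(abs(T[:,0])<.013)&(abs(T[:,2])<.04)];print('tip',q[:,2].max(),np.abs(q[q[:,2]>0][:,1]).min())
E
```

```text
[ 0.58699287 -0.36385057  0.15801341] [ 1.49543053  0.67729429 -0.63064618] 0.6506225310141476
bush 846 [ 0.5916 -0.3653  0.0253] [0.039 0.039 0.007] 0.026313528195604313
[ -5.3  -0.2 134.6]
0 []
tip 0.02080387093369372 0.026826689063696414
```

Call:
{"op": "move_arm", "data": {
  "rows": [
    [0, 0, 0, -4.5, -0.2, 35, 0.35],
    [0, 0, 0, -4.5, -0.2, 70, 0.35],
    [0, 0, 0, -4.5, -0.2, 100, 0.35],
    [0, 0, 0, -4.5, -0.2, 120, 0.35],
    [0, 0, 0, -4.5, -0.2, 128, 0.35],
    [0, 0, 0, -4.5, -0.2, 130, 0.35],
    [0, 0, 0, -4.5, -0.2, 130, 0.35],
    [0, 0, 0, -4.5, -0.2, 130, 0.6],
    [0, 0, 0, -4.5, -0.2, 130, 0.9],
    [0, 0, 0, -4.5, -0.2, 130, 0.9],
    [0, 0, 0, -4.5, -0.2, 130, 0.9],
    [0, 0, 0, -4.5, -0.2, 130, 0.9]
  ],
  "squeeze": 50
}}

```text
t: 9.35
tcp_pos: [0.5938, -0.3682, 0.0327]
tool_rot: [0.181, 0.983, -0.001, 0.002]
force: [0.1, 1.8, 6.8]
finger_gap: 0.452
gripper_force: 50.8
```

Call:
{"op": "move_arm", "data": {
  "rows": [
    [0, 0, 0, 0, 0, 0, 0.9],
    [0, 0, 0, 0, 0, 0, 0.9],
    [0, 0, 0, 0, 0, -5, 0.9],
    [0, 0, 0, 0, 0, -20, 0.9],
    [0, 0, 0, 0, 0, -50, 0.9],
    [0, 0, 0, 0, 0, -90, 0.9],
    [0, 0, 0, 0, 0, -125, 0.9],
    [0, 0, 0, 0, 0, -140, 0.9],
    [0, 0, 0, 0, 0, -140, 0.9],
    [0, 0, 0, 0, 0, -140, 0.9]
  ]
}}

```text
t: 10.18
tcp_pos: [0.5928, -0.3677, 0.1719]
tool_rot: [0.181, 0.984, -0.001, 0.001]
force: [-0.3, -0.3, -1.8]
finger_gap: 0.449
gripper_force: 50.6
```

```bash
python3 - <<'E'
from h import *
w=snap('wrist');w=snap('wrist');st=readout.sense();print(st['tcp_pos'],st['force'],st['finger_gap'],st['gripper_force'])
save(w,'w2.png')
T=R.from_quat(st['tool_rot']).inv().apply(cloud(w).reshape(-1,3)-st['tcp_pos']).reshape(384,512,3)*1000
hsv=cv2.cvtColor(w['img'],cv2.COLOR_RGB2HSV)
m=(hsv[...,0]>8)&(hsv[...,0]<28)&(hsv[...,1]>110)&(np.hypot(T[...,0],T[...,1])<30)&(abs(T[...,2])<35)
t=T[m];print(len(t),np.percentile(t,[1,50,99],axis=0).round(1).tolist())
zt=np.percentile(t[:,2],5);u=t[t[:,2]<zt+3];print('top',zt,u.min(0),u.max(0),(u.min(0)+u.max(0))/2)
print(togo([.5062,-.2158,.17]))
E
```

```text
[ 0.59140816 -0.36645849  0.16857558] [ 0.45158759 -0.6732424  -1.94048845] 0.45062508295708736 50.56392129510641
4586 [[-15.5, -18.4, 3.7], [4.8, 0.7, 6.0], [21.8, 19.2, 28.6]]
top 4.242613432088961 [-17.47806552 -21.05229199 -34.33432501] [22.30916004 24.28501228  7.22549585] [  2.41554726   1.61636015 -13.55441458]
[133.2 110.5  -0.8]
```

View pics/w2.png

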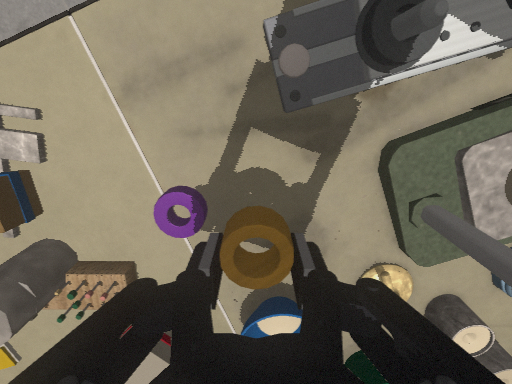

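Call:
{"op": "move_arm", "data": {
  "rows": [
    [0, 0, 0, 30, 25, 0, 0.9],
    [0, 0, 0, 60, 51, 0, 0.9],
    [0, 0, 0, 90, 77, 0, 0.9],
    [0, 0, 0, 115, 98, 0, 0.9],
    [0, 0, 0, 131, 110.5, 0, 0.9],
    [0, 0, 0, 131, 110.5, 0, 0.9],
    [0, 0, 0, 131, 110.5, 0, 0.9],
    [0, 0, 0, 131, 110.5, 0, 0.9]
  ]
}}

```text
t: 10.95
tcp_pos: [0.5099, -0.2181, 0.1694]
tool_rot: [0.181, 0.984, -0.0, -0.0]
force: [0.5, -0.2, -1.5]
finger_gap: 0.447
gripper_force: 50.7
```

```bash
python3 - <<'E'
from h import *
w=snap('wrist');st=readout.sense();print(st['tcp_pos'],st['force'])
P=cloud(w);rt=R.from_quat(st['tool_rot']);T=rt.inv().apply(P.reshape(-1,3)-st['tcp_pos']).reshape(384,512,3)*1000
hsv=cv2.cvtColor(w['img'],cv2.COLOR_RGB2HSV)
m=(hsv[...,0]>8)&(hsv[...,0]<28)&(hsv[...,1]>110)&(np.hypot(T[...,0],T[...,1])<26)&(abs(T[...,2]-5)<3)
t=T[m];c=(t.min(0)+t.max(0))/2;print('bush tool',c,t.min(0),t.max(0)); bw=rt.apply(c/1000)+st['tcp_pos'];print('bush world',bw)
p=P[w['z_map']>0];r=np.hypot(p[:,0]-.5062,p[:,1]+.2155)
m=p[(r<.035)&(r>.0125)&(p[:,2]>.05)&(p[:,2]<.062)];print('collar',len(m),((m.max(0)+m.min(0))/2).round(4),(m.max(0)-m.min(0)).round(3))
print('need',rt.inv().apply(np.array([.5062,-.2157,bw[2]])-bw)*1000, 'z',st['tcp_pos'][2])
E
```

```text
[ 0.51025555 -0.21862404  0.16957856] [ 0.95266023 -0.26854213 -1.23361544]
bush tool [3.2013513  1.0164127  5.17520401] [-16.75326871 -18.21827275   2.35189583] [23.15597131 20.25109814  7.99851219]
bush world [ 0.50762697 -0.21653549  0.16440237]
collar 1751 [ 0.5057 -0.2143  0.0545] [0.051 0.053 0.009]
need [ 1.63098841e+00  2.72313486e-01 -4.42435793e-04] z 0.16957856459172269
```

Call:
{"op": "move_arm", "data": {
  "rows": [
    [0, 0, 0, 1.3, 0.3, 15, 0.9],
    [0, 0, 0, 1.3, 0.3, 32, 0.9],
    [0, 0, 0, 1.3, 0.3, 42, 0.9],
    [0, 0, 0, 1.3, 0.3, 50, 0.9],
    [0, 0, 0, 1.3, 0.3, 57, 0.9],
    [0, 0, 0, 1.3, 0.3, 60, 0.9],
    [0, 0, 0, 1.3, 0.3, 60, 0.9]
  ]
}}

```text
t: 11.58
tcp_pos: [0.5083, -0.217, 0.1096]
tool_rot: [0.181, 0.983, 0.0, -0.0]
force: [0.2, 0.3, -2.1]
finger_gap: 0.45
gripper_force: 50.6
```

Call:
{"op": "move_arm", "data": {
  "rows": [
    [0, 0, 0, 0, 0, 8, 0.9],
    [0, 0, 0, 0, 0, 14, 0.9],
    [0, 0, 0, 0, 0, 18, 0.9],
    [0, 0, 0, 0, 0, 20, 0.9],
    [0, 0, 0, 0, 0, 21, 0.9],
    [0, 0, 0, 0, 0, 21, 0.9]
  ]
}}

```text
t: 12.08
tcp_pos: [0.5084, -0.2168, 0.0892]
tool_rot: [0.181, 0.984, 0.0, -0.0]
force: [0.3, 0.5, -1.8]
finger_gap: 0.446
gripper_force: 50.7
```

Call:
{"op": "move_arm", "data": {
  "rows": [
    [0, 0, 0, 0, 0, 1.5, 0.9],
    [0, 0, 0, 0, 0, 2.5, 0.9],
    [0, 0, 0, 0, 0, 2.5, 0.9],
    [0, 0, 0, 0, 0, 2.5, 0.5],
    [0, 0, 0, 0, 0, 2.5, 0.25],
    [0, 0, 0, 0, 0, 2.5, 0.25],
    [0, 0, 0, 0, 0, 2.5, 0.25],
    [0, 0, 0, 0, 0, -20, 0.25],
    [0, 0, 0, 0, 0, -50, 0.25],
    [0, 0, 0, 0, 0, -80, 0.25],
    [0, 0, 0, 0, 0, -80, 0.25],
    [0, 0, 0, 0, 0, -80, 0.25]
  ]
}}

```text
t: 13.08
tcp_pos: [0.5095, -0.2175, 0.1709]
tool_rot: [0.181, 0.984, -0.001, 0.002]
force: [0.2, -0.0, -0.1]
finger_gap: 0.751
gripper_force: 0.0
```

```bash
python3 - <<'E'
from h import *
st=readout.sense();print(st['tcp_pos'],st['force'],st['finger_gap'])
for n in('wrist','scene'):
  s=snap(n);P=cloud(s);p=P[s['z_map']>0];hsv=cv2.cvtColor(s['img'],cv2.COLOR_RGB2HSV)[s['z_map']>0]
  r=np.hypot(p[:,0]-.5062,p[:,1]+.2155)
  m=p[(r<.023)&(r>.012)&(p[:,2]>.065)&(p[:,2]<.1)&(hsv[:,1]>90)]
  if len(m):print(n,'bush',len(m),np.percentile(m[:,2],[10,50,90,99]),((m.max(0)+m.min(0))/2).round(4),(m.max(0)-m.min(0)).round(3))
  m=p[(r<.007)&(p[:,2]>.085)&(p[:,2]<.11)]
  if len(m):print('posttip',len(m),m.mean(0),m[:,2].max())
  g=p[(hsv[:,0]>50)&(hsv[:,0]<75)&(hsv[:,1]>150)&(np.hypot(p[:,0]-.515,p[:,1]+.117)<.04)]
  zt=np.percentile(g[:,2],95);t=g[g[:,2]>zt-.004];print(n,'knob',len(g),zt,((t.max(0)+t.min(0))/2).round(4),(t.max(0)-t.min(0)).round(3))
print(togo([.515,-.117,.165]))
E
```

```text
[ 0.50947407 -0.21752377  0.17092178] [ 0.18219613 -0.01923132 -0.11548049] 0.7512631250322089
wrist bush 1363 [0.0740627  0.08228647 0.08325511 0.0839441 ] [ 0.5061 -0.2152  0.0747] [0.039 0.039 0.019]
posttip 258 [ 0.50520599 -0.21496188  0.09210431] 0.0959853449125881
wrist knob 1359 0.12226927270735356 [ 0.5158 -0.1282  0.1776] [0.027 0.053 0.116]
scene bush 123 [0.06941038 0.08141878 0.08404553 0.08569673] [ 0.5047 -0.2188  0.0756] [0.039 0.038 0.021]
posttip 19 [ 0.50411463 -0.21650208  0.09225643] 0.09729048103198858
scene knob 49 0.12233262380328888 [ 0.5147 -0.117   0.1209] [0.023 0.024 0.005]
[28.7 95.5  3.7]
```

```bash
python3 - <<'E'
from h import *
for n in('top','scene','wrist'):
  s=snap(n);p=cloud(s)[s['z_map']>0]
  for c in((.5147,-.1163),(.518,-.076)):
    r=np.hypot(p[:,0]-c[0],p[:,1]-c[1])
    o=p[(p[:,2]>.09)&(p[:,2]<.4)&(r<.14)&(r>.02)&(p[:,0]>.5)&(p[:,1]>-.14)]
    r=np.hypot(o[:,0]-c[0],o[:,1]-c[1]);i=np.argsort(r)
    print(n,c,len(o),o[i[:4]].round(3).tolist(),o[i[-2:]].round(3).tolist())
E
```

```text
top (0.5147, -0.1163) 348 [[0.626, -0.115, 0.239], [0.627, -0.115, 0.249], [0.627, -0.124, 0.251], [0.628, -0.108, 0.245]] [[0.653, -0.094, 0.138], [0.654, -0.134, 0.265]]
top (0.518, -0.076) 367 [[0.518, -0.105, 0.122], [0.514, -0.105, 0.122], [0.522, -0.108, 0.118], [0.526, -0.111, 0.117]] [[0.648, -0.128, 0.153], [0.658, -0.072, 0.317]]
scene (0.5147, -0.1163) 0 [] []
scene (0.518, -0.076) 114 [[0.516, -0.103, 0.121], [0.511, -0.104, 0.122], [0.518, -0.105, 0.121], [0.522, -0.105, 0.122]] [[0.539, 0.061, 0.092], [0.657, -0.086, 0.4]]
wrist (0.5147, -0.1163) 58 [[0.65, -0.099, 0.09], [0.651, -0.099, 0.092], [0.651, -0.099, 0.096], [0.651, -0.098, 0.093]] [[0.653, -0.097, 0.111], [0.653, -0.096, 0.115]]
wrist (0.518, -0.076) 2269 [[0.515, -0.101, 0.12], [0.516, -0.101, 0.121], [0.514, -0.101, 0.121], [0.517, -0.101, 0.122]] [[0.657, -0.093, 0.106], [0.657, -0.092, 0.139]]
```

Call:
{"op": "move_arm", "data": {
  "rows": [
    [0, 0, 0, 10, 30, -5, 0.3],
    [0, 0, 0, 20, 62, -5, 0.3],
    [0, 0, 0, 29, 88, -5, 0.3],
    [0, 0, 0, 31, 96.5, -5, 0.3],
    [0, 0, 0, 31, 96.5, -5, 0.3],
    [0, 0, 0, 31, 96.5, -5, 0.3],
    [0, 0, 0, 31, 96.5, -5, 0.3]
  ]
}}

```text
t: 13.92
tcp_pos: [0.5142, -0.1168, 0.174]
tool_rot: [0.181, 0.983, -0.0, 0.0]
force: [0.3, -0.4, -0.6]
finger_gap: 0.701
gripper_force: 0.0
```

```bash
python3 - <<'E'
from h import *
st=readout.sense();s=snap('wrist');p=cloud(s)[s['z_map']>0];hsv=cv2.cvtColor(s['img'],cv2.COLOR_RGB2HSV)[s['z_map']>0]
g=p[(hsv[:,0]>45)&(hsv[:,0]<80)&(hsv[:,1]>130)&(np.hypot(p[:,0]-.515,p[:,1]+.117)<.03)&(abs(p[:,2]-.12)<.005)]
c=(g.max(0)+g.min(0))/2;print(st['tcp_pos'],len(g),c,g.max(0)-g.min(0),togo([c[0],c[1],.124]))
E
```

```text
[ 0.51423678 -0.1167988   0.17401056] 1022 [ 0.51597242 -0.11446478  0.12122052] [0.02750295 0.02680148 0.0042344 ] [-0.7  3.1 50.1]
```

Call:
{"op": "move_arm", "data": {
  "rows": [
    [0, 0, 0, -0.7, 2, 20, 0.3],
    [0, 0, 0, -0.7, 2, 40, 0.3],
    [0, 0, 0, -0.7, 2, 50, 0.3],
    [0, 0, 0, -0.7, 2, 50, 0.3],
    [0, 0, 0, -0.7, 2, 50, 0.5],
    [0, 0, 0, -0.7, 2, 50, 0.7],
    [0, 0, 0, -0.7, 2, 50, 1],
    [0, 0, 0, -0.7, 2, 50, 1],
    [0, 0, 0, -0.7, 2, 50, 1],
    [0, 0, 0, -0.7, 2, 50, 1]
  ],
  "squeeze": 80
}}

```text
t: 14.8
tcp_pos: [0.5157, -0.1144, 0.125]
tool_rot: [0.181, 0.984, -0.0, 0.001]
force: [-0.6, -1.8, 0.7]
finger_gap: 0.298
gripper_force: 78.5
```

Call:
{"op": "move_arm", "data": {
  "rows": [
    [0, 0, 0, 0, 0, -3, 1],
    [0, 0, 0, 0, 0, -3, 1],
    [0, 0, 0, 0, 0, -3, 1]
  ]
}}

```text
t: 15.05
tcp_pos: [0.5157, -0.1142, 0.1275]
tool_rot: [0.181, 0.984, -0.0, 0.001]
force: [0.5, -1.8, -1.3]
finger_gap: 0.295
gripper_force: 78.6
```

Call:
{"op": "move_arm", "data": {
  "rows": [
    [0, 0, 0, 0, 0, -3, 1],
    [0, 0, 0, 0, 0, -6, 1],
    [0, 0, 0, 0, 0, -8, 1],
    [0, 0, 0, 0, 0, -8, 1],
    [0, 0, 0, 0, 0, -8, 1]
  ]
}}

```text
t: 15.47
tcp_pos: [0.5155, -0.114, 0.135]
tool_rot: [0.181, 0.983, 0.0, 0.0]
force: [3.5, -1.1, -9.0]
finger_gap: 0.299
gripper_force: 79.0
```

```bash
cat > knob.py <<'E'
from h import *
st=readout.sense();print(st['t'],st['tcp_pos'].round(4),st['force'].round(1),st['finger_gap'].round(3),st['gripper_force'].round(1))
for n in('wrist','scene'):
  s=snap(n);P=cloud(s);hsv=cv2.cvtColor(s['img'],cv2.COLOR_RGB2HSV);ok=s['z_map']>0
  m=ok&(hsv[...,0]>45)&(hsv[...,0]<80)&(hsv[...,1]>130)&(np.hypot(P[...,0]-.517,P[...,1]+.1)<.06)&(P[...,2]>.06)&(P[...,2]<.16)
  p=P[m];print(n,len(p),np.percentile(p[:,2],[1,50,90,99]).round(4),np.median(p,axis=0).round(4))
  m=ok&(hsv[...,0]>8)&(hsv[...,0]<28)&(hsv[...,1]>90)&(np.hypot(P[...,0]-.508,P[...,1]+.2)<.055)&(P[...,2]>.065)&(P[...,2]<.1)
  p=P[m];
  if len(p):print(n,'bush',len(p),((p.max(0)+p.min(0))/2).round(4),np.percentile(p[:,2],90).round(4))
E
python3 knob.py
```

```text
Traceback (most recent call last):
  File "knob.py", line 2, in <module>
    st=readout.sense();print(st['t'],st['tcp_pos'].round(4),st['force'].round(1),st['finger_gap'].round(3),st['gripper_force'].round(1))
                                                                                 ^^^^^^^^^^^^^^^^^^^^^^
AttributeError: 'float' object has no attribute 'round'
```

Call:
{"op": "move_arm", "data": {
  "rows": [
    [0, 0, 0, 0, 0, -1, 1],
    [0, 0, 0, 1, 3.5, -1, 1],
    [0, 0, 0, 2.5, 8.8, -1, 1],
    [0, 0, 0, 4.5, 15.8, -1, 1],
    [0, 0, 0, 6.5, 22.8, -1, 1],
    [0, 0, 0, 8.5, 29.8, -1, 1],
    [0, 0, 0, 10, 35, -1, 1],
    [0, 0, 0, 11, 38.5, -1, 1],
    [0, 0, 0, 11, 38.5, -1, 1],
    [0, 0, 0, 11, 38.5, -1, 1]
  ]
}}

```text
t: 16.3
tcp_pos: [0.519, -0.0727, 0.1362]
tool_rot: [0.181, 0.984, 0.001, 0.0]
force: [4.9, 0.7, -10.3]
finger_gap: 0.296
gripper_force: 79.2
```

```bash
sed -i "s/,st\['finger_gap'\].round(3),st\['gripper_force'\].round(1)/,st['finger_gap'],st['gripper_force']/" knob.py; python3 knob.py
```

```text
16.3 [ 0.519  -0.0727  0.1362] [  4.9   0.7 -10.3] 0.2958258911089831 79.24911260604858
wrist 2155 [0.1031 0.1315 0.1323 0.1328] [ 0.5169 -0.0712  0.1315]
wrist bush 2083 [ 0.5096 -0.1726  0.0783] 0.0831
scene 23 [0.0994 0.131  0.1328 0.1331] [ 0.5103 -0.0706  0.131 ]
scene bush 128 [ 0.509  -0.1769  0.0788] 0.0839
```

Call:
{"op": "move_arm", "data": {
  "rows": [
    [0, 0, 0, -0.3, -1.2, 0, 1],
    [0, 0, 0, -0.3, -1.2, 0, 1],
    [0, 0, 0, -0.3, -1.2, 4, 1],
    [0, 0, 0, -0.3, -1.2, 8, 1],
    [0, 0, 0, -0.3, -1.2, 12, 1],
    [0, 0, 0, -0.3, -1.2, 12, 1],
    [0, 0, 0, -0.3, -1.2, 12, 1]
  ]
}}

```text
t: 16.98
tcp_pos: [0.5189, -0.0753, 0.1248]
tool_rot: [0.181, 0.984, 0.0, 0.0]
force: [4.7, 0.2, 0.5]
finger_gap: 0.294
gripper_force: 80.0
```

Call:
{"op": "move_arm", "data": {
  "rows": [
    [0, 0, 0, 0, 0, 2, 1],
    [0, 0, 0, 0, 0, 4, 1],
    [0, 0, 0, 0, 0, 5.5, 1],
    [0, 0, 0, 0, 0, 6.5, 1],
    [0, 0, 0, 0, 0, 6.5, 1],
    [0, 0, 0, 0, 0, 6.5, 1]
  ]
}}

```text
t: 17.48
tcp_pos: [0.5191, -0.0759, 0.1207]
tool_rot: [0.181, 0.984, -0.001, 0.001]
force: [-0.4, 2.0, 20.9]
finger_gap: 0.294
gripper_force: 81.9
```

```bash
python3 knob.py
```

```text
17.4833 [ 0.5191 -0.0759  0.1207] [-0.4  2.  20.9] 0.29410315343341226 81.87785267829895
wrist 2199 [0.0854 0.1164 0.1171 0.1178] [ 0.5166 -0.0743  0.1164]
wrist bush 2432 [ 0.5094 -0.1754  0.0784] 0.083
scene 22 [0.091  0.1155 0.1176 0.1196] [ 0.5112 -0.0725  0.1155]
scene bush 125 [ 0.5081 -0.1784  0.0762] 0.0838
```

```bash
python3 see.py fin.png
```

```text
17.6833 [ 0.5191 -0.0759  0.1207] [-0.8  1.3 19.8] 0.2942303990221107 81.8743908405304
```

View pics/fin.png

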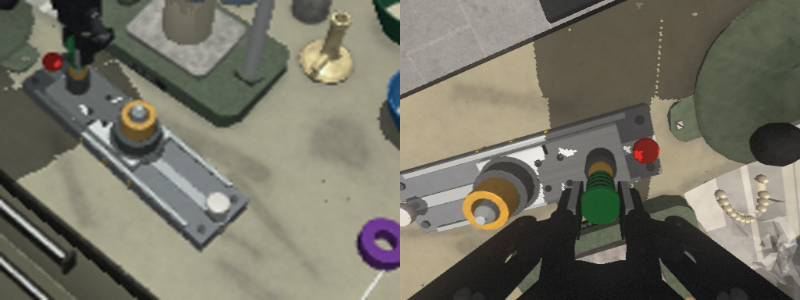

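The collar and bush are stacked home on the post (scene crop at 138,125). The carriage has moved toward the red marker, and the knob is held pressed down at about 20 N.

```bash
python3 -c "
from station import order
print(order.sign_off())"
```

```text
the job is handed in; nothing more can be done
None
```

The job is handed in: the collar and then the bush measured home on the post, the carriage moved about 40 mm (one hole) toward the red marker, and the lock pin pressed home with the gripper still holding the green knob down at about 20 N, at 17.7 s on the clock.

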